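Set and clamp the length stop of a fan-rib cut-off jig

TASK

On the fan-rib cut-off jig, slide the steel length stop along its slot until its stop face (the side towards the saw guide) lines up with the red line across the board. Then swing the orange clamping lever clockwise until the stop is clamped firmly on the line, by feel and without forcing it, and let go. Leave the ink bottle, the seal stone and the closed fan where they are.

Things in the scene. Friction and masses are not known exactly. Their poses are not given: they have to be found in the camera images.
- jig: fixed wooden jig board, 130 (x) by 500 (y) by 18 mm. Origin on the table at x mid-width; the board spans y -230 to +270. y is the sliding direction. Saw guide, 42 mm above the board, at y -213 to -167; a 12 mm tall ledge at x +50 to +62, y -220 to +30. On the centre line: the stud of the clamping lever at y +110, a low 9 mm guide pin at y +160, both through the stop's slot
- mark_line (a point): the red line across the board, 2 mm wide (y), 96 mm long; point at the middle of its width, on the board's centre line, on the board's top; axes as the jig's. Fixed
- stop_bracket: steel length stop, loose, 0.4 to 0.85 kg: a foot 6 mm thick, 40 mm wide, flat on the board, 235 mm long in +y, with a 10.5 mm slot; at its -y end an upright fence 70 mm wide (x), 10 mm thick (y), 56 mm tall above the board. Origin at the stop face's lower edge, mid-width; axes as the jig's. Slides along y with 2 to 6 N; 0.75 mm sideways play
- stop_face (a point): point on the stop face (the fence's -y face): lower edge, mid-width. At the start 20 to 90 mm on the +y side of the red line; it belongs at the line's y
- fence_grip (a point): inside the upright fence, mid-width, middle of its 10 mm thickness, 40 mm above the board (16 mm below the fence's top): pinch the fence here from above, fingers closing along y. At the start the lever's hub may stand 45 mm from the fence's +y side, so open the fingers only about half
- clamp_lever: clamping lever on its stud, screws down as it turns clockwise seen from above (6 mm a turn). Origin on its axis, under its washer (27 mm wide); x along the arm. It starts slack, pointing away from the fence; 0.2 to 1.9 rad of nearly free turning, different each time, before it bites. Then the moment climbs by about 0.6 N m a radian: firm at 0.38 to 0.46 N m, overtightened from about 0.55 N m
- lever_push (a point): on the orange arm, 58 mm from the lever's axis, mid-height of the arm (about 52 mm above the table): push here sideways with shut fingers, along the arc, from the anticlockwise side; 6.5 to 8 N there is firm. The arm is 12 mm wide (y), 12 mm high, and ends in an 18 mm tall knob 16 mm wide, 70 mm from the axis. The black hub is 21 mm wide, 36 mm tall; under the arm 20 mm are free above the foot
- ink: dark ink bottle, 54 mm wide, 85 mm tall, standing on the table beyond the board; origin under its middle. Leave it
- seal: seal stone, 26 by 26 by 50 mm, standing on the table beyond the board; origin under its middle. Leave it
- fan: closed folding fan, 30 by 250 by 18 mm, lying on the table along the near side of the board; origin under its middle. Leave it
Not all that is in view belongs to the job. Of the things like the stop_bracket, leave any that is pink or turquoise; of the rest the larger one is meant.

How it is judged (in metres and radians):
On the way, in this order (a step that is already met when the one before it is completed fails the run):
1. the stop face is on the red line (within 2 mm) (y of stop_face in the frame of mark_line between -0.002 and 0.002 m), for 0.2 s.
2. the lever clamps the stop (at least 50 N) (contact force between clamp_lever and stop_bracket above 50 N), for 0.2 s.
At the end, for the whole second after the job is handed in: The stop face is within 2 mm of the red line, at rest, and the lever, let go, clamps the stop's foot with at least 50 N; it was never clamped with over 115 N and the ink, seal and fan stayed within 15 mm of where they were (all of step 1 and contact force between clamp_lever and stop_bracket above 50 N and linear speed of stop_bracket below 0.01 m/s); the robot touches nothing.
It fails at once if the lever is overtightened (clamps with over 115 N) (contact force between clamp_lever and stop_bracket above 115 N).
It fails at once if the ink bottle is moved by over 15 mm (distance of ink from where it was at the start of the episode above 0.015 m).
It fails at once if the seal stone is moved by over 15 mm (distance of seal from where it was at the start of the episode above 0.015 m).
It fails at once if the fan is moved by over 15 mm (distance of fan from where it was at the start of the episode above 0.015 m).
It also fails if it takes over 58 s, if anything falls off the work surface, if the arm or the gripper's body presses on something with over 40 N, if the wrist force passes 120 N, or if a joint passes its speed limit or range.

ROBOT

A 7-joint arm with a two-finger parallel gripper is mounted at the origin on the work surface. World frame = base frame: x ahead of the robot, y to its left, z up, the work surface at z = 0. Lengths are in m, angles in degrees, forces in N, time in s.
With the tool pointing down it reaches from about 0.425 to 0.875 m from the base axis. Payload 4.7 kg.
Tool frame: the origin (TCP) lies where the fingers leave the gripper's body, on its centre line; the fingertips stand 70 mm ahead of it and the grasp point (between the pads) lies 51 mm ahead of it (env.tip_reach is the distance from the TCP to the fingertips, in m); z points along the fingers, x is the direction in which the jaws open and shut, and the axes are right-handed (so a half turn about z gives the same grasp; the last joint's range is limited). The gripper opens to 87 mm and grips with 3 to 60 N. Pads are 19 mm wide; open, the fingers measure 117 mm over their backs; the gripper's body (75 mm by 190 mm) begins 51 mm behind the grasp point.
Start: joints at [64.807, 18.392, -4.016, 83.108, 1.295, 78.541, -3.26], TCP at [0.285, -0.584, 0.292] pointing down, gripper open.
Joint ranges: [-163.93, 163.93], [-17.29, 119.83], [-79.2, 71.16], [3.27, 140.29], [-89.18, 269.18], [5.43, 117.66], [-154.24, 154.24]. Speed limits (degrees/s): [147.25, 147.25, 180, 180, 180, 180, 180].

INTERFACE

Orientations are given as [roll, pitch, yaw] about the fixed x, y, z axes, in that order (R = Rz(yaw) Ry(pitch) Rx(roll)).
In Python, from cell import env, optics, order gives the robot as it stands.
- The arm moves only by the shell command python3 -m creep 'ROWS' [FORCE]. ROWS is JSON, a list of rows, each a list of 7 numbers: the shift along the tool's x, y, z in cm, then the turn, a rotation vector about the tool's x, y, z in rad, then the opening, from 0 (shut) to 1 (fully open). A call has 1 to 20 rows; each row shifts and turns the pose as measured when the row begins, along the tool's axes as they then stand; what a row does not reach is not made up. A row lasts 1/10 s, in which the tool goes at most 50 mm and 8.59 degrees, less where a joint would pass 70% of its speed; a pose out of reach is approached as far as the arm can. A call with a gripper value outside its range is refused whole. The fingers move at their own pace and stop on an object; FORCE is the grip in N (left out, the last holds). Time passes only in rows, so rows that do not move let the fingers close. It gives the time, the measured TCP pose, the force and the opening at its end, in the units of the state.
- env.get_obs(): the state, without advancing time (a new reading comes with each control period).
- optics.read_camera(name): name is "scene" or "top" or "wrist"; returns a dict with "frame" (384x512x3 uint8, blue, green, red), "z_map" (384x512 float32, m along the optical axis (not along the pixel's ray), 0 where there is no reading), "fx", "fy", "cx", "cy" (pixels), "R" (3x3) and "t" (3): a world point X has camera coordinates R X + t; the wrist camera has in their place "hand_eye" (4x4, takes a point from camera to tool coordinates, whose origin is the TCP and whose axes are the tool frame's). Camera axes: x right, y down, z forward; pixel columns grow to the right and rows downward; lengths in m; the calibration is good to about 2 mm. A picture is of the moment at which its call begins: read the wrist's pose just before it.
- order.sign_off(): hands the job in, once; it reports no verdict.
The state is a dict: "time_s": time; "qpos": joint angles; "joint_velocities": joint speeds; "effort": joint torques, N m; "tool_pos": TCP position; "tool_rot": TCP orientation; "force": force on the tool from outside, world axes, zero at the start; "wrist_torque": the same for the moment, N m; "grip_width": finger opening in m.
Only numpy, scipy, OpenCV 4.12 (cv2) and the standard library are available. Lean on these libraries where they do the work, as an engineer would, in place of code of your own. Each camera call takes 0.05 s, during which the arm holds its last target. There are 200 camera calls.

## Working session

There is one attempt and no reset: what is moved stays moved. The work goes in short steps, Python scripts to look and compute and a shell command to move; the robot and the scene stay as the last step left them, time stands still between calls to the robot, and variables do not carry over. Pictures are saved under pics/ and viewed, on a budget of 10 in all, crops included, one or two more only if the job needs it, and the job is handed in when it is done.

```bash
ls; mkdir -p pics
python3 - <<'E'
from cell import env,optics
import cv2,numpy as np
o=env.get_obs();print(o['time_s'],o['tool_pos'],o['tool_rot'],o['force'],o['grip_width'])
for n in("top","scene"):
    c=optics.read_camera(n);cv2.imwrite(f'pics/{n}0.png',c['frame']);np.savez(f'{n}0.npz',**c)
    print(n,c['fx'],c['R'],c['t'])
E
```

```text
pics
0.0 [ 0.28474011 -0.58384204  0.29113922] [ 1.79993756e+02  1.12730126e-01 -6.39946504e+01] [-0.16934774 -0.2974374   0.1119175 ] 0.08713615085209353
top 463.14128706112126 [[ 0.00510362 -0.99998054  0.00358867]
 [-0.99765799 -0.00533649 -0.06819128]
 [ 0.0682091  -0.00323225 -0.99766581]] [-0.00128708  0.54469889  1.12553498]
scene 372.0403402204244 [[ 0.55132535  0.83405393 -0.01985952]
 [ 0.55805683 -0.38637187 -0.73436323]
 [-0.6201717   0.39379033 -0.67846609]] [-0.29245092 -0.27441741  1.23327328]
```

View pics/top0.png

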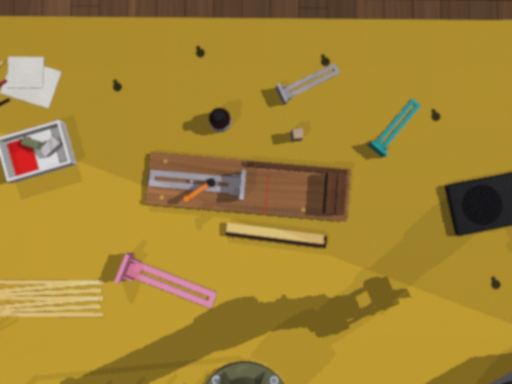

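View pics/scene0.png

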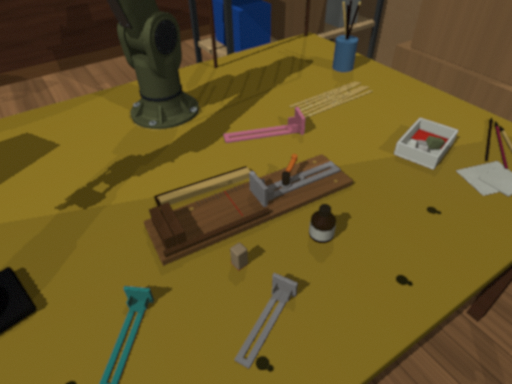

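The top view shows the jig at about cols 148-350, rows 153-218. The saw guide is near col 330, the red line near col 267 and the fence near col 240. The lever pivots near (211,183) with its tip near (185,200). The grey, turquoise and pink stops off the board are decoys.

```bash
cat > h.py <<'E'
import numpy as np,cv2
from cell import env,optics
from scipy.spatial.transform import Rotation as Ro
def pose():
    o=env.get_obs();return Ro.from_euler('xyz',o['tool_rot'],degrees=True).as_matrix(),np.array(o['tool_pos']),o
def cam(n):
    R,p,o=pose();c=optics.read_camera(n)
    if n=='wrist':
        H=np.array(c['hand_eye']);c['A']=R@H[:3,:3];c['o']=R@H[:3,3]+p
    else:
        c['A']=np.array(c['R']).T;c['o']=-c['A']@np.array(c['t'])
    return c
def ray(c,u,v): return c['A']@np.array([(u-c['cx'])/c['fx'],(v-c['cy'])/c['fy'],1.])
def atz(c,u,v,z):
    d=ray(c,u,v);return c['o']+d*(z-c['o'][2])/d[2]
def dep(c,u,v): return c['o']+ray(c,u,v)*c['z_map'][int(round(v)),int(round(u))]
def proj(c,X):
    q=c['A'].T@(np.array(X)-c['o']);return np.array([c['fx']*q[0]/q[2]+c['cx'],c['fy']*q[1]/q[2]+c['cy']])
E
python3 - <<'E'
from h import *
np.set_printoptions(precision=4,suppress=True)
c=cam('top')
for n,u,v in[('TL',152,155),('BL',148,204),('TR',349,171),('BR',346,217),('line',267,191),('fence',242,184),('fence t',243,171),('fence b',240,198),('hub',211,183),('tip',187,199),('ink',220,117),('seal',297,133),('fanL',228,229),('fanR',325,240)]:
    print(n,dep(c,u,v))
w=optics.read_camera('wrist');print(w['hand_eye'],w['fx'],w['cx'],w['cy'])
R,p,o=pose();print(R)
E
```

```text
TL [0.6131 0.2319 0.0186]
BL [0.4917 0.2397 0.0172]
TR [ 0.576  -0.2566  0.0181]
BR [ 0.4623 -0.248   0.018 ]
line [ 0.5253 -0.0534  0.0174]
fence [0.5387 0.0083 0.0719]
fence t [0.5696 0.0061 0.0705]
fence b [0.5056 0.0128 0.075 ]
hub [0.5415 0.082  0.0607]
tip [0.503  0.1381 0.0646]
ink [0.6952 0.0607 0.0854]
seal [ 0.665  -0.1244  0.0483]
fanL [0.4314 0.0422 0.0163]
fanR [ 0.4056 -0.1966  0.0143]
[[ 1.     -0.0006 -0.0006 -0.0001]
 [ 0.0008  0.9665  0.2566 -0.0701]
 [ 0.0004 -0.2566  0.9665 -0.0919]
 [ 0.      0.      0.      1.    ]] 264.39842668135077 255.85032298881862 195.6029306070903
[[ 0.4384 -0.8988 -0.0005]
 [-0.8988 -0.4384  0.0009]
 [-0.0011  0.0001 -1.    ]]
```

```bash
python3 -m creep '[[0,0,0,0,0,0.131,0.5],[0,0,0,0,0,0.131,0.5],[0,0,0,0,0,0.131,0.5],[0,0,0,0,0,0.131,0.5],[-3.9,-1.4,0.5,0,0,0,0.5],[-3.9,-1.4,0.5,0,0,0,0.5],[-3.9,-1.4,0.5,0,0,0,0.5],[-3.9,-1.4,0.5,0,0,0,0.5],[-3.9,-1.4,0.5,0,0,0,0.5],[-3.9,-1.4,0.5,0,0,0,0.5],[-3.9,-1.4,0.5,0,0,0,0.5],[-3.9,-1.4,0.5,0,0,0,0.5],[-3.9,-1.4,0.5,0,0,0,0.5],[-3.9,-1.4,0.5,0,0,0,0.5],[-3.9,-1.4,0.5,0,0,0,0.5],[-3.9,-1.4,0.5,0,0,0,0.5],[-3.9,-1.4,0.5,0,0,0,0.5],[-3.9,-1.4,0.5,0,0,0,0.5],[-3.9,-1.4,0.5,0,0,0,0.5],[0,0,0,0,0,0,0.5]]'
```

```text
time_s: 2.2
tool_pos: [0.5555, -0.0001, 0.2096]
tool_rot: [179.9, 0.1, -95.7]
force: [-0.1, -0.6, 0.0]
grip_width: 0.0437
```

Run:
```python
from h import *
c=cam('wrist');np.savez('w1.npz',**c);cv2.imwrite('pics/w1.png',c['frame']);print(c['o'],env.get_obs()['tool_pos'])
```

```text
[ 0.62537565 -0.00702027  0.30129738] [ 0.55477693 -0.00335227  0.20957494]
```

View pics/w1.png

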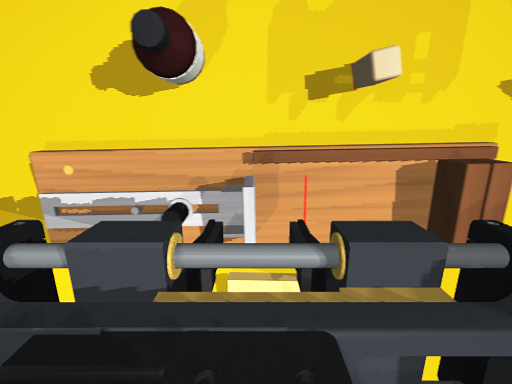

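The wrist view shows the red line at col 305, rows 177-220. The fence top is at cols 243-256, the hub near (178,212), the ledge on the far side and the saw guide at col 465. I'll now measure these with sub-pixel accuracy, with the arm at rest.

Run:
```python
from h import *
np.set_printoptions(precision=4,suppress=True)
c=cam('wrist');np.savez('w2.npz',**c);f=c['frame'].astype(int);print(env.get_obs()['tool_pos'],env.get_obs()['tool_rot'])
b,g,r=f[...,0],f[...,1],f[...,2]
m=(r>150)&(g<90)&(b<90);m[:150]=0;m[225:]=0
v,u=np.nonzero(m);print(len(u),u.min(),u.max(),v.min(),v.max())
P=np.array([atz(c,np.average(np.nonzero(m[k])[0]),k,.018) for k in range(v.min()+2,v.max()) if m[k].any()])
print('line ends',P[0],P[-1])
d=P[-1]-P[0];k=np.polyfit(P[:,0],P[:,1],1);print('line dir fit',k, 'yaw',np.degrees(np.arctan(k[0])))
# world points of depth map
vv,uu=np.mgrid[:384,:512];D=np.stack([(uu-c['cx'])/c['fx'],(vv-c['cy'])/c['fy'],np.ones(uu.shape)],-1)
X=(D*c['z_map'][...,None])@c['A'].T+c['o']
m2=(abs(X[...,2]-.074)<.003)&(c['z_map']>0)&(uu>225)&(uu<275)&(vv>170)&(vv<235)
q=X[m2];print('fence top',len(q),q.mean(0),q.min(0),q.max(0))
for v in range(182,216,6):
    s=np.nonzero(m2[v])[0]
    if len(s): print(v,s.min(),s.max(),X[v,s.min()],X[v,s.max()],X[v,s.max()+1],X[v,s.max()+2])
# far board edge
for u in(80,150,220,420):
    e=[v for v in range(130,190) if abs(X[v,u,2]-.018)<.003]
    print(u,e[:1],atz(c,u,e[0]-.5,.018) if e else None)
h=(X[...,2]>.05)&(X[...,2]<.068)&(uu<225)&(vv>180)&(vv<225)
print('hub',h.sum(),X[h].min(0),X[h].max(0))
```

```text
[ 0.5544 -0.0062  0.2096] [179.8052  -0.1497 -96.0664]
70 301 302 175 219
line ends [ 0.5646 -0.0542  0.018 ] [ 0.5174 -0.0509  0.018 ]
line dir fit [-0.0773 -0.0108] yaw -4.4213620453817555
fence top 545 [0.5515 0.0087 0.0734] [0.5275 0.0022 0.0711] [0.5738 0.0154 0.0754]
188 237 248 [0.5722 0.0119 0.0725] [0.5709 0.0022 0.0714] [0.5674 0.002  0.0567] [0.558  0.0029 0.0172]
194 237 248 [0.5669 0.0124 0.0734] [0.5657 0.0027 0.0726] [0.5631 0.0024 0.0628] [0.5511 0.0037 0.0171]
200 238 248 [0.5611 0.0123 0.0726] [0.5604 0.0033 0.0734] [0.5569 0.0031 0.0614] [0.5492 0.0035 0.0346]
206 238 248 [0.5557 0.0129 0.0734] [0.5551 0.0039 0.0743] [0.5512 0.0037 0.062 ] [0.5449 0.0039 0.0418]
212 238 248 [0.5501 0.0136 0.0735] [0.5487 0.0046 0.0721] [0.5458 0.0042 0.0638] [0.5406 0.0042 0.0483]
80 [151] [0.6174 0.1778 0.018 ]
150 [149] [0.6118 0.1035 0.018 ]
220 [148] [0.6052 0.0297 0.018 ]
420 [143] [ 0.5887 -0.1805  0.018 ]
hub 261 [0.5413 0.0752 0.0501] [0.5555 0.0948 0.0624]
```

```bash
python3 -m creep '[[-0.7,0.8,1.5,0,0,-0.015,0.5],[-0.7,0.8,1.5,0,0,-0.014,0.5],[0,0,1.5,0,0,0,0.5],[0,0,0,0,0,0,0.5],[0,0,0,0,0,0,0.5]]'
```

```text
time_s: 2.8
tool_pos: [0.5391, -0.0, 0.1638]
tool_rot: [179.9, -0.4, -95.1]
force: [0.3, 0.3, -0.4]
grip_width: 0.0433
```

```bash
python3 -m creep '[[-0.8,0,1,0,0,-0.012,0.5],[-0.2,0,1.5,0,0,0,0.5],[0,0,1.5,0,0,0,0.5],[0,0,0.8,0,0,0,0.5],[0,0,0,0,0,0,0.5],[0,0,0,0,0,0,0.5]]'
```

```text
time_s: 3.4
tool_pos: [0.5415, 0.0091, 0.1127]
tool_rot: [-180.0, -0.4, -94.5]
force: [0.2, 0.1, -0.4]
grip_width: 0.0435
```

```bash
python3 -m creep '[[0,0.2,0.3,0,0,0,0.5],[0,0,0,0,0,0,0.3],[0,0,0,0,0,0,0],[0,0,0,0,0,0,0],[0,0,0,0,0,0,0],[0,0,0,0,0,0,0]]' 20; python3 -c "
from h import *
o=env.get_obs();print(o['tool_pos'],o['force'],o['grip_width'])"
```

```text
time_s: 4.0
tool_pos: [0.5407, 0.0092, 0.1114]
tool_rot: [-179.8, -0.5, -94.5]
force: [-0.0, 0.1, 0.3]
grip_width: 0.0116
[0.54072516 0.00917822 0.1114412 ] [-0.03341135  0.09478203  0.29850083] 0.011628680710017087
```

```bash
python3 -m creep '[[0.8,0,0,0,0,0,0],[0.8,0,0,0,0,0,0],[0.8,0,0,0,0,0,0],[0.8,0,0,0,0,0,0],[0.8,0,0,0,0,0,0],[0.8,0,0,0,0,0,0],[0.5,0,0,0,0,0,0],[0,0,0,0,0,0,0],[0,0,0,0,0,0,0]]'
```

```text
time_s: 4.9
tool_pos: [0.5361, -0.0454, 0.1115]
tool_rot: [-179.8, -0.2, -94.5]
force: [0.7, 3.2, -1.1]
grip_width: 0.0097
```

```bash
cat > m.py <<'E'
from h import *
import sys
np.set_printoptions(precision=4,suppress=True)
print('tcp',pose()[1]);c=cam('wrist');f=c['frame'].astype(int);b,g,r=f[...,0],f[...,1],f[...,2]
m=(r>120)&(g<.5*r)&(b<.5*r);vv,uu=np.mgrid[:384,:512]
D=np.stack([(uu-c['cx'])/c['fx'],(vv-c['cy'])/c['fy'],np.ones(uu.shape)],-1)
X=(D*c['z_map'][...,None])@c['A'].T+c['o']
e=np.array([.0771,.997])
def jy(P): return P[...,0]*e[0]+P[...,1]*e[1]
bz=(abs(X[...,2]-.018)<.004)
L=np.array([atz(c,u,v,.018) for v,u in zip(*np.nonzero(m&bz&(abs(jy(X)-(-.0108))<.02)))])
print('line',len(L),*( (jy(L).mean(),L[:,0].min(),L[:,0].max()) if len(L) else ()))
t=(abs(X[...,2]-.074)<.003)&(abs(jy(X)+.005)<.03)&(X[...,0]>.555)&(X[...,0]<.59)
for v in np.unique(np.nonzero(t)[0]):
    s=np.nonzero(t[v])[0]; print(v,len(s),'face jy',jy(atz(c,s.max()+.5,v,.074)),'back',jy(atz(c,s.min()-.5,v,.074)))
x0,y0=proj(c,[.56,-.05,.05]);x0,y0=int(x0),int(y0);print(x0,y0)
k=f[max(0,y0-60):y0+60,max(0,x0-80):x0+80].astype(np.uint8)
cv2.imwrite(sys.argv[1],cv2.resize(k,None,fx=5,fy=5,interpolation=cv2.INTER_NEAREST))
E
python3 m.py pics/w3.png
```

```text
tcp [ 0.5361 -0.0454  0.1115]
line 31 -0.010397038640849177 0.5577892367453752 0.5674771007826938
199 2 face jy -0.0006233912563300206 back 0.0003932581107466762
200 16 face jy -0.008253165534390837 back 0.0003981728452766009
201 19 face jy -0.008766350079804024 back 0.0009124196713225785
202 20 face jy -0.008770554260684411 back 0.0014276816956501764
203 20 face jy -0.008774766830694676 back 0.0014336429070509887
204 20 face jy -0.008778987814969753 back 0.0014396160232285071
205 20 face jy -0.008783217238745034 back 0.0014456010798798435
206 20 face jy -0.008787455127356958 back 0.0014515981128449956
207 20 face jy -0.008791701506243463 back 0.001457607158107492
208 20 face jy -0.008795956400944521 back 0.0014636282517951904
209 20 face jy -0.008800219837102663 back 0.0014696614301809713
210 19 face jy -0.008804491840463446 back 0.0014757067296834667
211 20 face jy -0.008808772436876 back 0.0014817641868677678
212 20 face jy -0.008813061652293598 back 0.0014878338384462023
213 20 face jy -0.008817359512774056 back 0.0014939157212790627
214 20 face jy -0.008821666044480411 back 0.00
[... 152 characters left out ...]
ace jy -0.008834637930173146 back 0.0015183663075810996
218 20 face jy -0.008838979410534645 back 0.0015245099048215513
219 19 face jy -0.008843329694532942 back 0.0010120609820605392
220 19 face jy -0.008847688808973186 back 0.0010177033378262618
221 19 face jy -0.00885205678076946 back 0.0010233571562872842
222 19 face jy -0.00885643363694532 back 0.0010290224724096228
223 19 face jy -0.00886081940463438 back 0.0010346993213015895
224 19 face jy -0.008865214111080856 back 0.0010403877382146112
225 18 face jy -0.008347647607983621 back 0.0010460877585439163
226 11 face jy -0.006784078324103639 back 0.0010517994178292842
227 3 face jy -0.0026026735135746826 back 0.0010575227517557947
260 204
```

View pics/w3.png

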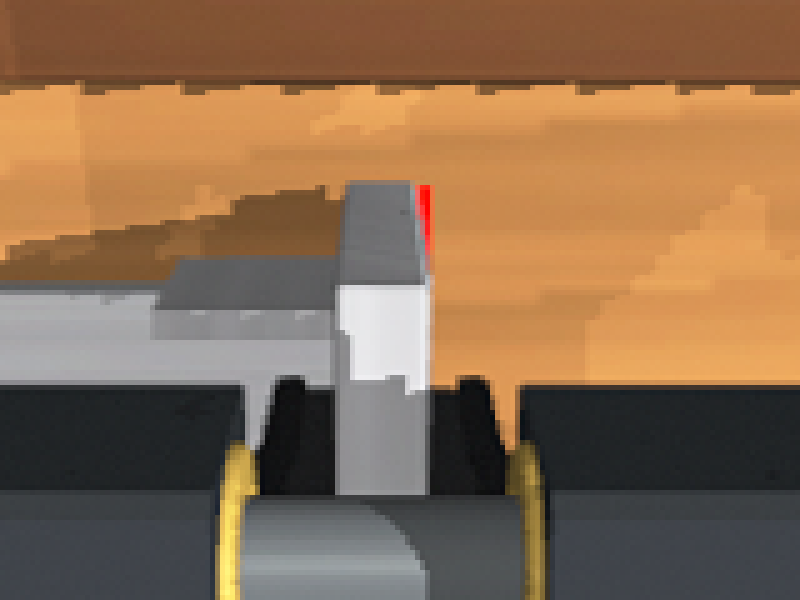

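The crop shows the fence foot's lower edge at about col 413 and the whole red line at 417-431, magnified 5x. The face therefore sits about 1.6 mm short on the +y side.

```bash
python3 -m creep '[[0.25,0,0,0,0,0,0],[0,0,0,0,0,0,0]]';python3 m.py pics/w4.png | head -12
```

```text
time_s: 5.15
tool_pos: [0.5359, -0.0477, 0.1115]
tool_rot: [-179.8, -0.2, -94.4]
force: [0.5, -0.1, -1.4]
grip_width: 0.0098
tcp [ 0.5359 -0.0477  0.1115]
line 0
199 1 face jy -0.0029030380027511363 back -0.0023946319294737006
200 18 face jy -0.010534865574946456 back -0.001373094956263636
201 19 face jy -0.011048826776231271 back -0.001368325942377055
202 20 face jy -0.01105370025746278 back -0.0008536557747066617
203 19 face jy -0.011058583467709146 back -0.0008483589327476504
204 19 face jy -0.011063476436132764 back -0.00084305150846678
205 20 face jy -0.011068379192012735 back -0.0008377334701194158
206 19 face jy -0.011073291764745363 back -0.0013443376682353778
207 19 face jy -0.011078214183844831 back -0.0013395111715894317
208 19 face jy -0.011083146478943734 back -0.0013346749935084362
```

View pics/w4.png

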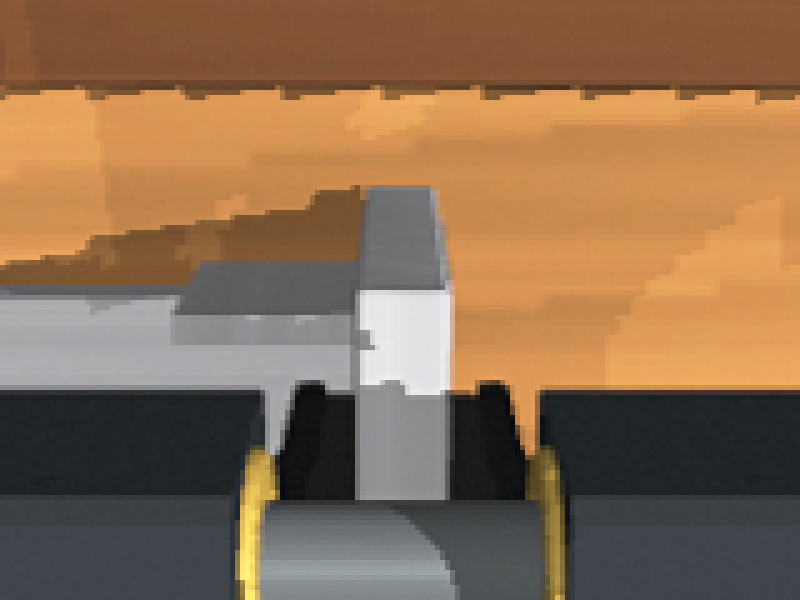

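The line is now just hidden by the fence, so the face should be within about 0.5 mm of the line centre. I'll release, rise, and check from the -y side.

```bash
python3 -m creep '[[0,0,0,0,0,0,0.5],[0,0,0,0,0,0,0.5],[0,0,-1,0,0,0,0.5],[0,0,-2,0,0,0,0.5],[0,0,-3,0,0,0,0.5],[3,-2,-2,0,0,0,0],[3,-2,0,0,0,0,0],[0,0,0,0,0,0,0],[0,0,0,0,0,0,0],[0,0,0,0,0,0,0]]'; sed -i 's/,.05\]);x0/,.018]);x0/' m.py; python3 m.py pics/w5.png | tail -14
```

```text
time_s: 6.2
tool_pos: [0.5718, -0.1157, 0.2006]
tool_rot: [-179.6, -0.6, -94.4]
force: [-0.1, -0.6, 0.4]
grip_width: 0.0115
tcp [ 0.5718 -0.1157  0.2006]
line 0
218 8 face jy -0.011005920149582078 back -0.00231331606499275
219 12 face jy -0.011814972716889797 back -0.0013734589955699122
220 12 face jy -0.011754240872065329 back -0.0013023178214070577
194 209
```

View pics/w5.png

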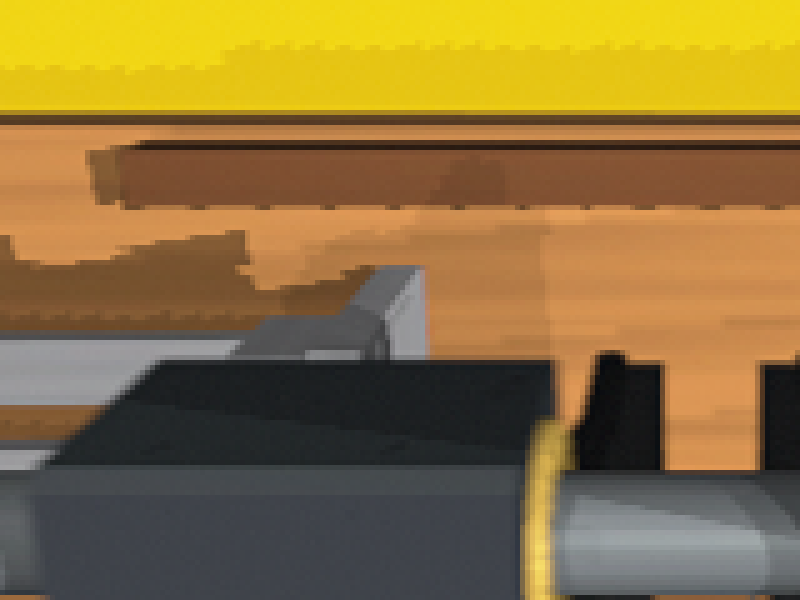

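```bash
python3 -m creep '[[0,1.8,1.5,0,0,0,0],[0,1.8,1.5,0,0,0,0],[0,0.6,1.5,0,0,0,0],[0,0,0,0,0,0,0],[0,0,0,0,0,0,0],[0,0,0,0,0,0,0]]'
cat >> m.py <<'E'
print('face base rows, jy at z=.018, red diff near edge')
u0,v0=proj(c,[.56,-.054,.018])
for v in range(int(v0)-6,int(v0)+8):
    row=f[v,int(u0)-8:int(u0)+9];print(v,int(u0)-8,' '.join('%d/%d/%d'%tuple(p[::-1]) for p in row[4:13]), '%.4f'%jy(atz(c,int(u0)-.0,v,.018)))
E
python3 m.py pics/w6.png | tail -40
```

```text
time_s: 6.85
tool_pos: [0.5276, -0.1065, 0.1545]
tool_rot: [-179.7, -0.5, -93.9]
force: [-0.8, 0.3, -0.6]
grip_width: 0.0006
tcp [ 0.5276 -0.1065  0.1545]
line 0
177 13 face jy -0.011196453900557846 back -0.002629690911774493
178 15 face jy -0.011810017063702799 back -0.001915789016297735
179 15 face jy -0.011764183829262066 back -0.0018604361499130126
180 15 face jy -0.011718262040768104 back -0.0018049763935423097
181 16 face jy -0.012334150090932257 back -0.001749409437269131
182 15 face jy -0.011626151773065467 back -0.0016937349699777254
183 15 face jy -0.01157996277708797 back -0.0016379526793472154
184 15 face jy -0.011533684193509926 back -0.0015820622518459351
185 15 face jy -0.01148731576143383 back -0.0015260633727253448
186 16 face jy -0.012105963489765531 back -0.0014699557260142992
187 16 face jy -0.012060059832439816 back -0.0014137389945129558
188 16 face jy -0.012014066791033229 back -0.0013574128597869037
189 16 face jy -0.0119679841042169 back -0.001300977002161162
190 16 face jy -0.01192181150964227 back -0.0012444311007140038
191 15 face jy -0.011875548743936086 
[... 1462 characters left out ...]
69/171 169/168/171 168/168/173 168/172/178 202/136/116 215/137/73 216/150/84 217/149/83 -0.0103
178 184 168/169/171 170/169/172 168/168/171 168/168/172 167/172/177 206/135/116 221/139/75 219/151/85 218/150/85 -0.0103
179 184 169/169/171 169/171/172 168/169/171 168/167/171 168/171/176 195/159/133 213/150/89 214/147/82 214/147/84 -0.0102
180 184 169/169/171 170/170/172 169/170/172 167/168/171 168/172/176 192/139/126 209/137/81 212/145/80 211/145/81 -0.0102
181 184 168/169/170 168/169/171 169/170/171 167/168/171 167/172/176 193/139/126 209/134/80 212/145/82 210/144/82 -0.0101
182 184 168/170/171 170/171/172 167/169/170 167/168/170 168/171/176 193/136/124 213/135/80 215/145/81 214/144/82 -0.0101
```

View pics/w6.png

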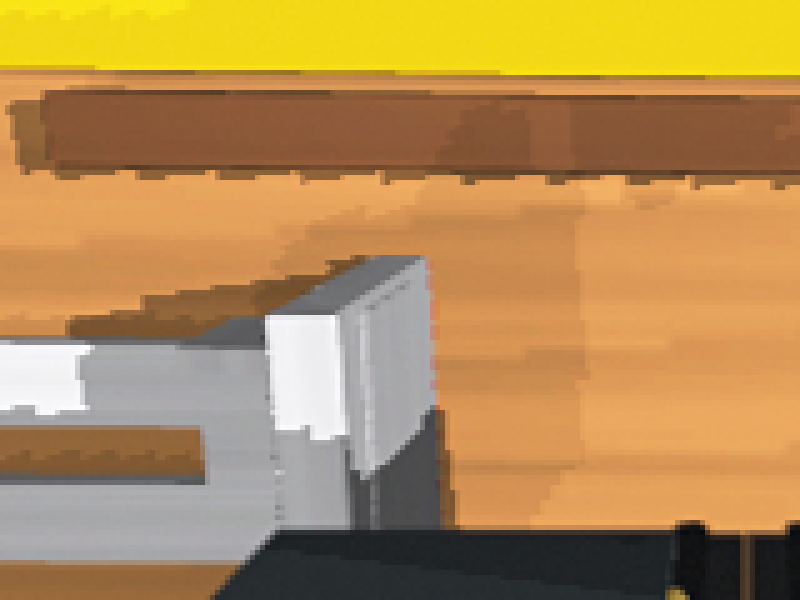

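The sliver of red along the face base puts the face about 0.9 mm past the line centre, which is within tolerance. Next I'll measure the lever axis and angle.

Run:
```python
from h import *
np.set_printoptions(precision=4,suppress=True)
c=cam('top');f=c['frame'].astype(int);b,g,r=f[...,0],f[...,1],f[...,2]
hsv=cv2.cvtColor(c['frame'],cv2.COLOR_BGR2HSV)
P=[];Q=[]
for v in range(160,225):
  for u in range(150,240):
    X=dep(c,u,v)
    if .045<X[2]<.075 and X[1]>.03:
        (P if (hsv[v,u,1]>150 and r[v,u]>130) else Q).append(X)
P=np.array(P);Q=np.array(Q);print(len(P),P.mean(0),P.min(0),P.max(0));print(len(Q),Q.mean(0) if len(Q) else '')
l=cv2.fitLine(P[:,:2].astype(np.float32),cv2.DIST_L2,0,.01,.01).ravel();print(l,np.degrees(np.arctan2(l[1],l[0])))
h=np.array([.5445,.0845]);d=P.mean(0)[:2]-h;print(np.degrees(np.arctan2(d[1],d[0])))
R,p,o=pose();print(p,o['tool_rot'],o['qpos'],o['force'])
```

```text
131 [0.5175 0.1211 0.0598] [0.4982 0.0916 0.0533] [0.5394 0.1479 0.0686]
84 [0.5359 0.0922 0.059 ]
[ 0.5789 -0.8154  0.5175  0.1211] -54.62842
126.37047631423397
[ 0.5281 -0.1066  0.1548] [-179.6375   -0.5525  -93.8642] [ 30.226   12.7037 -24.3047 107.8217   6.5956  60.3435 -90.6502] [-0.7615  0.2512 -0.3699]
```

```bash
python3 -m creep '[[0,0,-0.5,0,0,-0.15,0],[0,0,-0.5,0,0,-0.15,0],[0,0,-0.5,0,0,-0.15,0],[0,0,0,0,0,-0.15,0],[0,0,0,0,0,-0.15,0],[0,0,0,0,0,-0.15,0],[0,0,0,0,0,-0.15,0],[0,0,0,0,0,-0.15,0],[0,0,0,0,0,-0.15,0],[0,0,0,0,0,-0.15,0],[0,0,0,0,0,-0.15,0],[0,0,0,0,0,-0.15,0],[0,0,0,0,0,-0.15,0],[0,0,0,0,0,-0.15,0],[0,0,0,0,0,-0.15,0],[0,0,0,0,0,0,0],[0,0,0,0,0,0,0]]'
```

```text
time_s: 8.65
tool_pos: [0.5394, -0.1076, 0.1817]
tool_rot: [178.6, -0.8, 35.2]
force: [0.8, -0.1, 0.0]
grip_width: 0.0004
```

```bash
python3 -m creep '[[1.3,-4,0,0,0,0,0],[1.3,-4,0,0,0,0,0],[1.3,-4,0,0,0,0,0],[1.3,-4,0,0,0,0,0],[1.3,-3,0,0,0,0,0],[0,0,0,0,0,0,0],[0,0,0,0,0,0,0],[0,0,0,0,0,0,0]]'
```

```text
time_s: 9.45
tool_pos: [0.4857, 0.0906, 0.1803]
tool_rot: [178.3, -1.2, 33.6]
force: [1.1, 0.1, 0.6]
grip_width: 0.0004
```

```bash
python3 -m creep '[[0.3,-1.4,0,0,0,-0.03,0],[0,0,2,0,0,0,0],[0,0,2,0,0,0,0],[0,0,2,0,0,0,0],[0,0,0.8,0,0,0,0],[0,0,0,0,0,0,0],[0,0,0,0,0,0,0]]'
cat > lev.py <<'E'
from h import *
H=np.array([.544,.0845])
R,p,o=pose();t=p+R[:,2]*.058;d=t[:2]-H
a=np.degrees(np.arctan2(d[1],d[0]));r=np.hypot(*d)
yaw=o['tool_rot'][2];F=np.array(o['force'])
x=R[:,0]
# arm angle if finger face (offset s behind) touches: arm dir perpendicular to push=tool x
al=yaw+90
ad=np.array([np.cos(np.radians(al)),np.sin(np.radians(al))]);pd=x[:2]
print('t %.2f'%o['time_s'],'tip',t.round(4),'r %.4f ang %.1f yaw %.1f'%(r,a,yaw),'along arm %.4f behind %.4f'%(d@ad,-(d@pd)),
 'F',F.round(2),'push(-F.x) %.2f'%(-F@x),'moment %.3f'%(-(d[0]*-F[1]-d[1]*-F[0])),'rot',np.round(o['tool_rot'],1))
E
python3 lev.py
```

```text
time_s: 10.15
tool_pos: [0.4843, 0.1014, 0.1111]
tool_rot: [178.3, -1.2, 35.0]
force: [0.3, -0.4, 0.1]
grip_width: 0.0006
t 10.15 tip [0.4864 0.1007 0.0532] r 0.0599 ang 164.3 yaw 35.0 along arm 0.0463 behind 0.0379 F [ 0.31 -0.39  0.14] push(-F.x) -0.04 moment 0.017 rot [178.3  -1.2  35. ]
```

```bash
python3 -m creep '[[0,-0.8,0,0,0,0,0],[0.5,0,0,0,0,0,0],[0.5,0,0,0,0,0,0],[0,0,0,0,0,0,0],[0,0,0,0,0,0,0]]'; python3 lev.py
python3 - <<'E'
from h import *
c=cam('wrist');cv2.imwrite('pics/w7.png',c['frame'])
E
```

```text
time_s: 10.65
tool_pos: [0.4902, 0.1155, 0.1142]
tool_rot: [178.1, -1.5, 35.0]
force: [-0.6, 0.5, 0.4]
grip_width: 0.0003
t 10.65 tip [0.4926 0.1148 0.0563] r 0.0597 ang 149.5 yaw 35.0 along arm 0.0543 behind 0.0247 F [-0.6   0.54  0.35] push(-F.x) 0.17 moment -0.010 rot [178.1  -1.5  35. ]
```

View pics/w7.png

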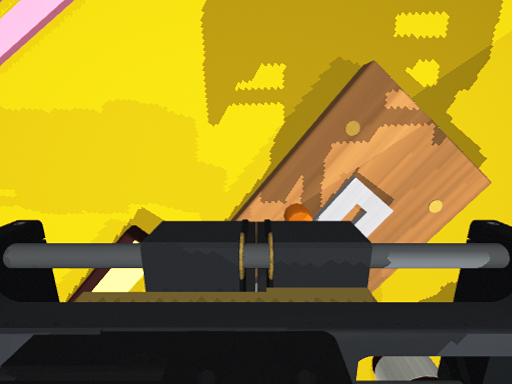

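```bash
python3 -m creep '[[0.3,0,0.3,0,0,0,0],[0.55,-0.18,0.1,0,0,0.1,0],[0.55,-0.18,0,0,0,0.1,0]]'; python3 lev.py
```

```text
time_s: 11.0
tool_pos: [0.5003, 0.1251, 0.1097]
tool_rot: [178.4, -1.8, 23.1]
force: [-0.5, -0.1, 0.7]
grip_width: 0.0003
t 11.00 tip [0.5026 0.1243 0.0518] r 0.0574 ang 136.2 yaw 23.1 along arm 0.0528 behind 0.0225 F [-0.53 -0.06  0.73] push(-F.x) 0.49 moment 0.024 rot [178.4  -1.8  23.1]
```

```bash
python3 -m creep '[[0.6,-0.22,0,0,0,0.1,0],[0.6,-0.22,0,0,0,0.1,0],[0.6,-0.22,0,0,0,0.1,0]]'; python3 lev.py
```

```text
time_s: 11.3
tool_pos: [0.5152, 0.1362, 0.1087]
tool_rot: [178.9, -2.0, 5.1]
force: [-0.6, -1.3, 0.7]
grip_width: 0.0005
t 11.30 tip [0.5173 0.1353 0.0508] r 0.0574 ang 117.8 yaw 5.1 along arm 0.0530 behind 0.0221 F [-0.56 -1.33  0.74] push(-F.x) 0.65 moment 0.064 rot [178.9  -2.    5.1]
```

```bash
python3 -m creep '[[0.8,-0.25,0,0,0,0.1,0],[0.65,-0.22,0,0,0,0.1,0],[0.6,-0.22,0,0,0,0.1,0],[0,0,0,0,0,0,0]]'; python3 lev.py;  python3 - <<'E'
from h import *
c=cam('wrist');cv2.imwrite('pics/w8.png',c['frame'])
E
```

```text
time_s: 11.7
tool_pos: [0.5361, 0.1425, 0.1076]
tool_rot: [179.4, -2.1, -12.9]
force: [-0.1, 0.1, 0.4]
grip_width: 0.0006
t 11.70 tip [0.538  0.1415 0.0497] r 0.0573 ang 96.0 yaw -12.9 along arm 0.0542 behind 0.0185 F [-0.1   0.07  0.37] push(-F.x) 0.10 moment 0.005 rot [179.4  -2.1 -12.9]
```

View pics/w8.png

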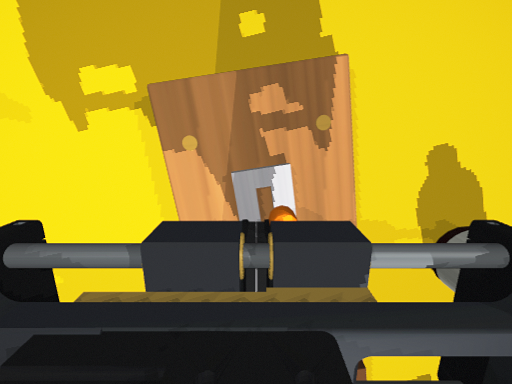

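The knob at (284,213) is right against the fingers, so the lever is following. It has turned about 0.84 rad with no bite yet.

```bash
python3 -m creep '[[0.6,-0.2,-0.05,0,0,0.1,0],[0.6,-0.2,-0.05,0,0,0.1,0],[0.6,-0.2,0,0,0,0.1,0],[0,0,0,0,0,0,0]]'; python3 lev.py
```

```text
time_s: 12.15
tool_pos: [0.5521, 0.1423, 0.1072]
tool_rot: [179.9, -1.9, -30.0]
force: [0.7, -1.2, -0.0]
grip_width: 0.0008
t 12.15 tip [0.5536 0.1412 0.0492] r 0.0575 ang 80.4 yaw -30.0 along arm 0.0539 behind 0.0200 F [ 0.68 -1.24 -0.03] push(-F.x) -1.20 moment -0.050 rot [179.9  -1.9 -30. ]
```

```bash
python3 -m creep '[[0.7,-0.2,-0.05,0,0,0.1,0],[0.65,-0.2,-0.05,0,0,0.1,0],[0.6,-0.2,0,0,0,0.1,0],[0,0,0,0,0,0,0]]'; python3 lev.py
```

```text
time_s: 12.55
tool_pos: [0.5685, 0.1364, 0.1073]
tool_rot: [-179.8, -1.6, -46.7]
force: [0.2, 0.3, 0.3]
grip_width: 0.0009
t 12.55 tip [0.5698 0.1353 0.0493] r 0.0570 ang 63.1 yaw -46.7 along arm 0.0536 behind 0.0193 F [0.22 0.3  0.27] push(-F.x) 0.06 moment -0.003 rot [-179.8   -1.6  -46.7]
```

```bash
python3 -m creep '[[0.7,-0.2,-0.05,0,0,0.1,0],[0.65,-0.2,-0.05,0,0,0.1,0],[0.6,-0.2,0,0,0,0.1,0],[0,0,0,0,0,0,0]]'; python3 lev.py
```

```text
time_s: 12.95
tool_pos: [0.582, 0.1263, 0.1077]
tool_rot: [-179.5, -1.3, -63.2]
force: [-0.3, 0.1, -0.2]
grip_width: 0.0001
t 12.95 tip [0.583  0.1253 0.0497] r 0.0565 ang 46.3 yaw -63.2 along arm 0.0533 behind 0.0189 F [-0.26  0.1  -0.17] push(-F.x) 0.21 moment 0.014 rot [-179.5   -1.3  -63.2]
```

```bash
python3 -m creep '[[0.7,-0.2,-0.05,0,0,0.1,0],[0.65,-0.2,0,0,0,0.1,0],[0,0,0,0,0,0,0],[0,0,0,0,0,0,0]]'; python3 lev.py
cat > or.py <<'E'
from h import *
for n in('wrist','scene','top'):
    c=cam(n);hsv=cv2.cvtColor(c['frame'],cv2.COLOR_BGR2HSV);P=[]
    for v,u in zip(*np.nonzero((hsv[...,1]>150)&(hsv[...,0]>4)&(hsv[...,0]<22)&(hsv[...,2]>100)&(c['z_map']>0))):
        X=dep(c,u,v)
        if .047<X[2]<.078 and np.hypot(X[0]-.544,X[1]-.0845)<.085:P.append(X)
    P=np.array(P);print(n,len(P),end=' ')
    if len(P)>4:
        d=P[:,:2]-[.544,.0845];r=np.hypot(*d.T);m=d[r>.03].mean(0);print('ang %.1f'%np.degrees(np.arctan2(m[1],m[0])),r.min().round(3),r.max().round(3))
    else:print()
E
python3 or.py
```

```text
time_s: 13.35
tool_pos: [0.5876, 0.1195, 0.1076]
tool_rot: [-179.5, -1.0, -73.5]
force: [-0.8, 0.1, 0.0]
grip_width: 0.0003
t 13.35 tip [0.5884 0.1187 0.0496] r 0.0561 ang 37.6 yaw -73.5 along arm 0.0523 behind 0.0201 F [-0.81  0.15  0.04] push(-F.x) 0.37 moment 0.034 rot [-179.5   -1.   -73.5]
wrist 450 ang 20.8 0.071 0.079
scene 0 
top 0
```

```bash
python3 -m creep '[[0.7,-0.3,-0.05,0,0,0.1,0],[0.65,-0.3,0,0,0,0.1,0],[0,0,0,0,0,0,0],[0,0,0,0,0,0,0]]'; python3 lev.py
```

```text
time_s: 13.9
tool_pos: [0.5933, 0.1119, 0.1076]
tool_rot: [-179.6, -0.6, -84.8]
force: [-0.2, -0.9, -0.4]
grip_width: 0.0005
t 13.90 tip [0.5938 0.1113 0.0496] r 0.0566 ang 28.3 yaw -84.8 along arm 0.0520 behind 0.0222 F [-0.18 -0.89 -0.44] push(-F.x) -0.86 moment -0.039 rot [-179.6   -0.6  -84.8]
```

```bash
python3 -m creep '[[0.8,-0.2,-0.05,0,0,0.08,0],[0.7,-0.2,0,0,0,0.08,0],[0,0,0,0,0,0,0],[0,0,0,0,0,0,0]]'; python3 lev.py
```

```text
time_s: 14.3
tool_pos: [0.5967, 0.1039, 0.1078]
tool_rot: [-179.6, -0.1, -93.4]
force: [-0.2, 0.2, 0.7]
grip_width: 0.0002
t 14.30 tip [0.5971 0.1038 0.0498] r 0.0565 ang 19.9 yaw -93.4 along arm 0.0519 behind 0.0224 F [-0.22  0.19  0.73] push(-F.x) 0.17 moment 0.014 rot [-1.796e+02 -1.000e-01 -9.340e+01]
```

```bash
python3 -m creep '[[0.9,-0.2,-0.05,0,0,0.08,0],[0.9,-0.2,0,0,0,0.08,0],[0,0,0,0,0,0,0],[0,0,0,0,0,0,0]]'; python3 lev.py;python3 or.py
```

```text
time_s: 14.7
tool_pos: [0.5986, 0.0937, 0.1083]
tool_rot: [-179.5, 0.6, -102.1]
force: [0.4, -0.5, -0.1]
grip_width: 0.0005
t 14.70 tip [0.5992 0.0942 0.0503] r 0.0561 ang 10.0 yaw -102.1 along arm 0.0520 behind 0.0210 F [ 0.44 -0.49 -0.14] push(-F.x) -0.39 moment -0.031 rot [-179.5    0.6 -102.1]
wrist 436 ang -5.9 0.069 0.079
scene 72 ang -8.4 0.026 0.078
top 0
```

```bash
python3 -m creep '[[0.7,-0.2,0,0,0,0.05,0],[0.5,-0.1,0,0,0,0.05,0],[0,0,0,0,0,0,0],[0,0,0,0,0,0,0]]'; python3 lev.py;python3 or.py
```

```text
time_s: 15.25
tool_pos: [0.5992, 0.0904, 0.1089]
tool_rot: [-179.6, 1.4, -107.6]
force: [-0.2, 1.3, 1.0]
grip_width: 0.0003
t 15.25 tip [0.6    0.0916 0.0509] r 0.0565 ang 7.2 yaw -107.6 along arm 0.0512 behind 0.0237 F [-0.25  1.27  1.01] push(-F.x) 1.16 moment 0.073 rot [-179.6    1.4 -107.6]
wrist 470 ang -8.9 0.068 0.079
scene 84 ang -11.5 0.02 0.079
top 0
```

The zero rows let the push relax, so from here each call ends on a push row and I average the force while that target is held.

```bash
cat > fm.py <<'E'
from h import *
H=np.array([.544,.0845]);L=[]
for i in range(5):
    R,p,o=pose();t=p+R[:,2]*.058;d=t[:2]-H;F=np.array(o['force']);L.append([o['time_s'],d[0]*F[1]-d[1]*F[0],-F@R[:,0],F[2],np.degrees(np.arctan2(d[1],d[0])),np.hypot(*d)]);optics.read_camera('wrist')
print(np.round(L,3))
E
python3 -m creep '[[0.5,0,0,0,0,0,0],[0.5,0,0,0,0,0,0]]'; python3 fm.py; python3 lev.py; python3 or.py
```

```text
time_s: 15.6
tool_pos: [0.5982, 0.0877, 0.1095]
tool_rot: [-179.4, 2.1, -107.4]
force: [4.6, 10.9, -6.1]
grip_width: 0.0004
[[15.6    0.58  11.526 -6.064  5.191  0.056]
 [15.65   0.457  9.792 -5.427  4.897  0.056]
 [15.7    0.461  9.477 -4.875  4.938  0.056]
 [15.75   0.491  9.961 -4.327  4.938  0.056]
 [15.8    0.434  9.014 -4.772  4.957  0.056]]
t 15.85 tip [0.5994 0.0893 0.0515] r 0.0556 ang 5.0 yaw -107.4 along arm 0.0514 behind 0.0211 F [ 4.58  9.9  -4.75] push(-F.x) 10.63 moment 0.526 rot [-179.4    2.1 -107.4]
wrist 481 ang -10.3 0.064 0.079
scene 79 ang -13.2 0.022 0.08
top 0
```

The moment is about 0.46 N m, the top of the firm range. I'm backing off and won't push further.

```bash
python3 -m creep '[[-0.5,0,0,0,0,0,0],[-1.5,0,0,0,0,0,0],[-1.5,0,0,0,0,0,0],[0,0,-2,0,0,0,0],[0,0,-4,0,0,0,0],[0,0,-4,0,0,0,0],[0,0,-4,0,0,0,0],[0,0,0,0,0,0,0],[0,0,0,0,0,0,0]]'; python3 or.py; python3 m.py pics/w9.png | head -3
python3 - <<'E'
from h import *
c=cam('wrist');cv2.imwrite('pics/w10.png',c['frame'])
E
```

```text
time_s: 16.9
tool_pos: [0.6072, 0.1212, 0.2549]
tool_rot: [-179.5, 1.8, -107.3]
force: [-0.4, -0.2, -1.3]
grip_width: 0.0002
wrist 626 ang -9.1 0.015 0.078
scene 141 ang -12.2 0.009 0.079
top 14 ang -7.6 0.022 0.075
tcp [0.6067 0.121  0.2535]
line 29 -0.009753771525867627 0.47345099087738163 0.48999070721536414
181 1 face jy -0.009211494612046373 back -0.008230399026664122
```

View pics/w10.png

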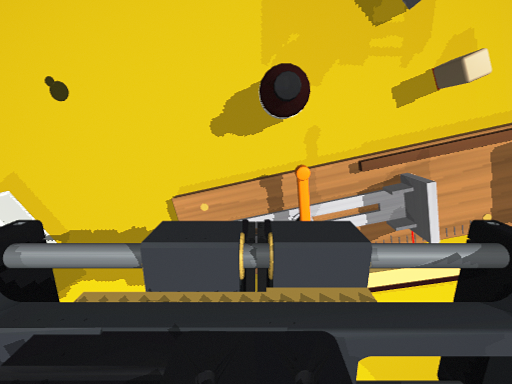

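The lever holds after release, pointing across the board, and the red line's near end shows at (414,237). I'll recheck the face against the line from above.

```bash
python3 -m creep '[[4,1,0.5,0,0,-0.08,0],[4,1,0.5,0,0,-0.08,0],[4,1,0.5,0,0,-0.07,0],[4,1,0.5,0,0,0,0],[3,1,0.5,0,0,0,0],[0,0,0,0,0,0,0],[0,0,0,0,0,0,0],[0,0,0,0,0,0,0]]'; sed -i 's/x0,y0=proj(c,\[.56/x0,y0=proj(c,[.50/' m.py; python3 m.py pics/w11.png|head -2;python3 or.py
```

```text
time_s: 17.95
tool_pos: [0.5202, -0.062, 0.2113]
tool_rot: [179.8, 1.7, -93.4]
force: [0.1, -0.2, 1.0]
grip_width: 0.0003
tcp [ 0.5202 -0.062   0.2113]
line 4 -0.010534039487468417 0.4855247820056414 0.4891567395850072
wrist 858 ang -12.1 0.01 0.078
scene 144 ang -12.3 0.009 0.08
top 144 ang -12.1 0.01 0.076
```

View pics/w11.png

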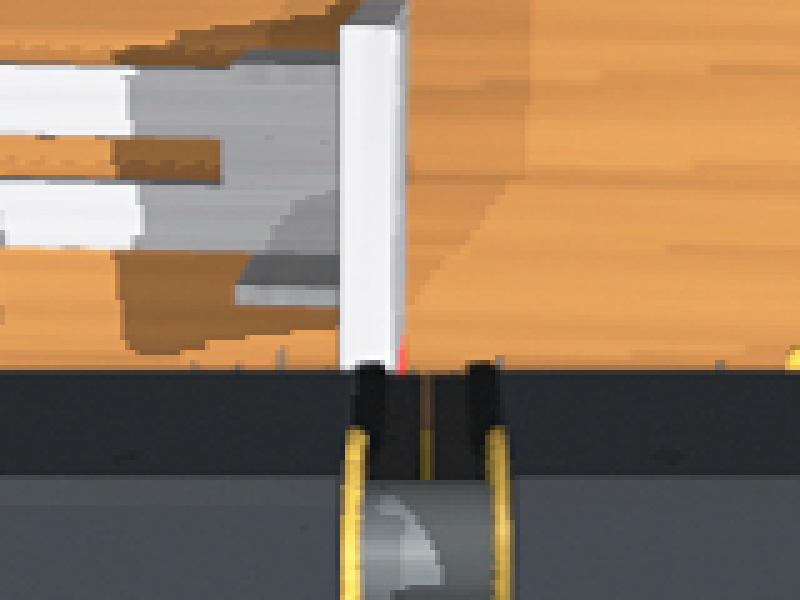

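The near end of the red line at cols 397-409 straddles the face base at about col 406. The face is under 1 mm past the line centre, and the lever stays at -12° in all three cameras. I'm handing in.

Run:
```python
from h import *
from cell import order
c=cam('top')
for n,u,v in[('ink',220,117),('seal',297,133),('fanL',228,229),('fanR',325,240)]:print(n,dep(c,u,v).round(3))
print(env.get_obs()['force'],order.sign_off())
```

```text
ink [0.695 0.061 0.088]
seal [ 0.665 -0.124  0.048]
fanL [0.431 0.042 0.017]
fanR [ 0.435 -0.098  0.575]
the job is handed in; nothing more can be done
[0.42603471 1.12395728 0.11369894] None
```

I slid the stop about 57 mm to the red line, let go, and swung the lever about 2.4 rad clockwise with shut fingers. I stopped when the lever resisted, backed off, and handed the job in at about 18 s.

**Stop position:** the last close view put the stop face 0.5–0.9 mm past the middle of the line on the saw-guide side. That is within the 2 mm allowed, though not dead centre.

**Clamping:** the held push gave 0.43–0.49 N m by my force estimate. That is at or slightly above the 0.38–0.46 firm range and below the 0.55 limit. One reading right after the last push step was 0.58, and one later one was 0.53. I took the first for a transient, but I can't rule out a brief peak near the limit. I had no direct reading of the clamp force itself. After I let go, the lever stayed at the same angle in all three cameras.

**Other objects:** the ink bottle, the seal stone and one end of the fan read the same positions as at the start. The other end of the fan was hidden by the arm in the last check. At hand-in the gripper was about 14 cm above the board, fingertips clear of the stop, touching nothing.

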